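Hold the flush lever of the water filter

ROBOT

A 6-joint arm with a two-finger parallel gripper is mounted at the origin on the work surface. World frame = base frame: x ahead of the robot, y to its left, z up, the work surface at z = 0. Lengths are in m, angles in rad, forces in N, time in s.
With the tool pointing down it reaches from about 0.275 to 0.75 m from the base axis. Payload 10.2 kg.
Tool frame: the origin (TCP) lies at the very end of the fingers, on their centre line; the grasp point (between the pads) lies bot.pinch_z behind it (bot.pinch_z is the distance from the TCP to the grasp point, in m); z points along the fingers, y is the line along which they close (so a half turn about z gives the same grasp; the last joint's range is limited). The gripper opens to 88 mm and grips with 3 to 60 N. Pads are 18 mm wide; open, the fingers measure 123 mm over their backs; the gripper's body (75 mm by 187 mm) begins 45 mm behind the grasp point.
Start: joints at [0.924, 0.313, 1.498, -0, 1.331, -0.223], TCP at [0.216, 0.479, 0.239] pointing down, gripper open.
Joint ranges: [-2.94, 2.94], [-0.97, 2.17], [0.19, 2.56], [-1.23, 4.37], [0.02, 3.11], [-2.88, 2.88]. Speed limits (rad/s): [2.39, 2.39, 3.01, 3.14, 3.14, 3.14].

INTERFACE

Orientations are given as a rotation vector (axis times angle).
In Python, from bench import bot gives the robot as it stands. The module is installed in compiled form; this text tells all that it offers.
- The arm moves only by the tool play_rows, never from a script. Its argument "commands" is a list of rows, each an object of numbers: "x", "y", "z": the shift along the tool's x, y, z normalised to -1 to 1, where 1 is 40 mm; "turn": the turn about the tool's z normalised to -1 to 1, where 1 is 0.08 rad; "fingers": the gripper's target within -1 to 1 (fully open at 1, half-way at 0, shut at -1). In form: [{"x": .., "y": .., "z": .., "turn": .., "fingers": ..}, ...]. A call has 1 to 8 rows; each row shifts and turns the commanded pose from where the row before left it, along the tool's axes as they then stand; what a row does not reach is not made up. A row lasts 1/12 s, in which the tool goes at most 41.7 mm and 7.16 degrees, less where a joint would pass 70% of its speed; a pose out of reach is approached as far as the arm can. A call with a number of a shift or a turn outside -1 to 1 is refused whole. A call with a gripper value outside its range is refused whole. The fingers move at their own pace and stop on an object; "grip_force" is the grip in N (left out, the last holds). Time passes only in rows, so rows that do not move let the fingers close. It gives the time, the measured TCP pose, the force, the opening and the grip force at its end, in the units of the state.
- bot.get_obs(): the state, without advancing time (a new reading comes with each control period).
- bot.get_image(name): name is "scene" or "top"; returns a dict with "frame" (420x560x3 uint8, blue, green, red), "fx", "fy", "cx", "cy" (pixels), "k1" (the pictures are not rectified: a ray, as slopes to the right and down, at radius r is drawn at 1 + k1 r^2 times it, then the intrinsics apply), "extrinsics" (4x4, takes a point from camera to world coordinates). Camera axes: x right, y down, z forward; pixel columns grow to the right and rows downward; lengths in m; the calibration is good to about 2 mm. A picture is of the moment at which its call begins. There is no depth.
- bot.hand_in(): hands the job in; it is judged then, once.
The state is a dict: "time": time; "qpos": joint angles; "qd": joint speeds; "joint_torque": joint torques, N m; "position": TCP position; "tcp_rot": TCP orientation; "force": force on the tool from outside, world axes, zero at the start; "torque": the same for the moment, N m; "finger_gap": finger opening in m; "grip_force": force on a finger pad.
Only numpy, scipy, OpenCV 4.12 (cv2) and the standard library are available. Lean on these libraries where they do the work, as an engineer would, in place of code of your own. Each camera call takes 0.05 s, during which the arm holds its last target. There are 200 camera calls.

TASK

Flush the filter: turn the black bar knob of the selector valve clockwise until it clicks past its detent, then flip the safety catch on the lever stand fully over to the outside, then pull the lever it guards all the way to the front and keep it there. The lever springs back, so finish with the fingers still holding it fully pulled, and leave the other things on the bench where they are.

Things in the scene. Friction and masses are not known exactly. Their poses are not given: they have to be found in the camera images.
- selector: Selector valve, fixed to the bench: steel foot 100 x 100 mm, round grey housing 84 mm across and 66 mm high with three white pipe stubs. Origin: centre of its underside, z up; the stubless side is its -x.
- knob_grip (a point): Centre of the bar grip of the selector's black knob, on its vertical axis, 94 mm above the bench: bar 50 mm long, 14 mm thick, standing from 74 to 108 mm above the bench, on a 52 mm disc. The point's x axis lies along the bar and turns with it.
- knob (a joint): Turn of the knob, rad, growing clockwise seen from above; range 0 to 1.35 (stop); starts between 0 and 0.2. At 0 the bar lies along the selector's x axis. A sprung detent resists with 0.1 to 0.3 N m from 0.35 to 0.7 rad, then snaps the knob on to about 1.05; let go before that, it springs back to about 0.35.
- stand: Flush lever stand, fixed to the bench: steel foot 190 (x) x 110 (y) mm, with two grey cheek plates 130 mm long, 72 mm high, at y = -32 and +32 mm. Origin: centre of its underside, z up; -x is its front, the side towards which the lever is pulled.
- lever_grip (a point): Centre of the lever's black cross grip, a round bar 18 mm thick and 80 mm long that lies along the stand's y axis, on a 14 mm steel rod. The lever hinges about the stand's y axis 35 mm above the bench at the stand's origin; the grip's centre is 170 mm from that hinge. At rest it leans 0.55 rad back (+x), so the grip is at x = +89, z = 180 mm in the stand; fully pulled it leans 0.35 rad forward, at x = -58, z = 195 mm.
- lever (a joint): Pull of the lever, rad: 0 at rest, 0.9 at the front stop. A return spring needs 3.5 N at the grip at first, 9 N at the end, and takes it back when let go. With the catch closed it moves only about 0.05.
- catch_tab (a point): Middle of the top edge of the steel catch's thumb tab, an upright plate 32 mm wide (x), 53 mm high, 5 mm thick (y) with a 10 mm roll along its top, when closed at x = -32, y = +36, z = 134 mm in the stand. It turns about a hinge along the stand's x axis at y = +36, z = 81 mm.
- catch (a joint): Turn of the catch, rad: 0 closed, its bar (20 mm wide, 12 mm high, 78 mm long) lying across both cheeks at x = +4 mm, in front of the lever rod; grows as the tab is pushed outwards to the stand's +y and the bar swings up; 2.0 fully over (stop), tab pointing outwards and down. Very light (under 0.5 N at the tab); past about 1.05 it falls on over by its own weight, short of 0.85 it falls shut.
- tee_mid (a point): Bystander, loose: white plastic pipe tee lying flat, main tube 80 mm long, 34 mm thick; point at mid-height.
- jar_mid (a point): Bystander, loose: clear jar with white cap, 52 mm across, 75 mm high; point at its centre.
- coupling_mid (a point): Bystander, loose: short white pipe coupling standing on end, 48 mm across, 35 mm high; point at its centre.
- spanner_mid (a point): Bystander, loose: flat steel spanner; point near its middle.
- tub_mid (a point): Bystander, loose: open white tub 130 x 170 x 60 mm; point at its centre.
- cartridge_mid (a point): Bystander, loose: white filter cartridge standing upright, 60 mm across, 125 mm high; point at its centre.
- carton_mid (a point): Bystander, loose: small cardboard carton 110 x 70 x 45 mm; point at its centre.

How it is judged:
By the outcome, as a careful person would: the job done as asked, in the order asked, and still so for the second after the job is handed in, while the arm keeps its last pose, push and grip.
It also fails if it takes over 64 s, if anything falls off the work surface, if the arm or the gripper's body presses on something with over 40 N, if the wrist force passes 120 N, or if a joint passes its speed limit or range.

## Working session

There is one attempt and no reset: what is moved stays moved. The work goes in short steps, Python scripts to look and compute and a tool call to move; the robot and the scene stay as the last step left them, time stands still between calls to the robot, and variables do not carry over. Pictures are saved under pics/ and viewed, at most 10 in all, crops included, and the job is handed in when it is done.

Besides the shell and the picture viewer there is one more tool, called after "Request:" as a command line: name --argument value ..., lists and objects as JSON in quotes. play_rows: Moves the arm, as the interface text tells. Its arguments: {"type":"object","properties":{"commands":{"type":"array"},"grip_force":{"type":"number"}},"required":["commands"]}

```bash
mkdir -p pics; cat > h.py <<'E'
import numpy as np,cv2
from bench import bot
def snap(n,f):
    d=bot.get_image(n); cv2.imwrite(f,d["frame"]); return d
def proj(d,P):
    T=np.linalg.inv(np.array(d["extrinsics"])); p=T[:3,:3]@np.asarray(P,float)+T[:3,3]
    s=p[:2]/p[2]; s=s*(1+d["k1"]*(s@s)); return np.array([d["fx"]*s[0]+d["cx"],d["fy"]*s[1]+d["cy"]])
def onz(d,u,v,z):
    q=np.array([(u-d["cx"])/d["fx"],(v-d["cy"])/d["fy"]]); s=q.copy()
    for _ in range(20): s=q/(1+d["k1"]*(s@s))
    E=np.array(d["extrinsics"]); r=E[:3,:3]@[s[0],s[1],1]; return E[:3,3]+r*(z-E[2,3])/r[2]
E
python3 - <<'E'
from h import *
for n in("scene","top"):
    d=snap(n,f"pics/{n}0.png"); print(n,d["fx"],d["k1"],np.round(d["extrinsics"],3).tolist())
print(bot.get_obs(),bot.pinch_z)
E
```

```text
scene 450.0109218767065 -0.02373068636020656 [[0.755, 0.516, -0.404, 1.147], [0.656, -0.596, 0.463, -0.688], [-0.002, -0.615, -0.789, 1.276], [0.0, 0.0, 0.0, 1.0]]
top 482.30730182085955 0.0009123878660447472 [[-0.053, -0.978, 0.203, 0.301], [-0.999, 0.051, -0.016, -0.009], [0.005, -0.204, -0.979, 1.426], [0.0, 0.0, 0.0, 1.0]]
{'time': 0.1, 'qpos': array([ 9.23614018e-01,  3.13355959e-01,  1.49833235e+00, -1.99577759e-05,
        1.33095395e+00, -2.23375192e-01]), 'qd': array([-0.00035516, -0.00366196, -0.00214593,  0.00022601,  0.00048033,
       -0.00313206]), 'joint_torque': array([ 2.25945179e-03, -4.02814507e+01, -2.52646261e+01,  6.94210175e-02,
        3.42505903e-02, -1.70058297e-05]), 'position': array([0.21577649, 0.47838625, 0.2382486 ]), 'tcp_rot': array([-6.60646967e-01, -3.07090826e+00,  1.50760972e-03]), 'force': array([-0.112739  ,  0.37617807, -0.04041689]), 'torque': array([-0.01210942, -0.03582054, -0.00499382]), 'grip_force': 0.0, 'finger_gap': 0.08793608188414227} 0.0187
```

View pics/scene0.png

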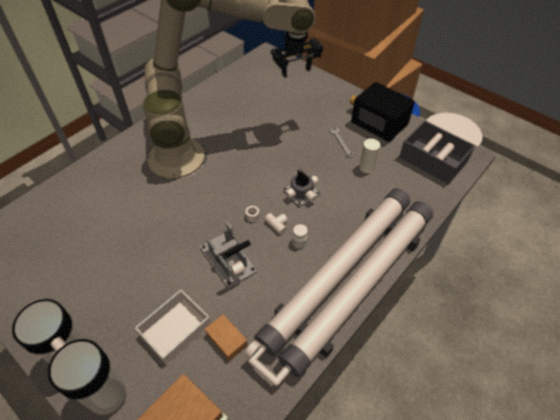

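View pics/top0.png

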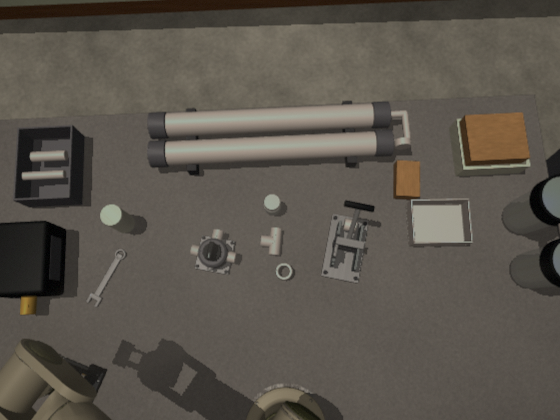

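The top view has the selector near (213,252), the stand near (346,248) and the lever grip near (359,206). The bystanders between them are the tee (272,241), coupling (284,271) and jar (272,204). I'll enlarge the crops to get exact pixels.

```bash
python3 - <<'E'
import cv2,numpy as np
t=cv2.imread("pics/top0.png");s=cv2.imread("pics/scene0.png")
def c(i,u,v,w,h,k):
    o=cv2.resize(i[v:v+h,u:u+w],None,fx=k,fy=k,interpolation=cv2.INTER_CUBIC); o=np.clip(o.astype(float)*1.6,0,255).astype('uint8')
    for a in range(0,w,10): cv2.line(o,(a*k,0),(a*k,4 if (u+a)%50 else 12),(0,255,255),1)
    for a in range(0,h,10): cv2.line(o,(0,a*k),(4 if (v+a)%50 else 12,a*k),(0,255,255),1)
    return o
cv2.imwrite("pics/c1.png",np.vstack([np.hstack([c(t,180,220,66,60,5),c(t,310,190,80,100,5)[:300]]),np.hstack([c(s,280,160,66,60,5),c(s,195,217,80,60,5)])]))
cv2.imwrite("pics/c2.png",c(t,310,190,80,100,6))
E
```

```text
(no output)
```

View pics/c1.png

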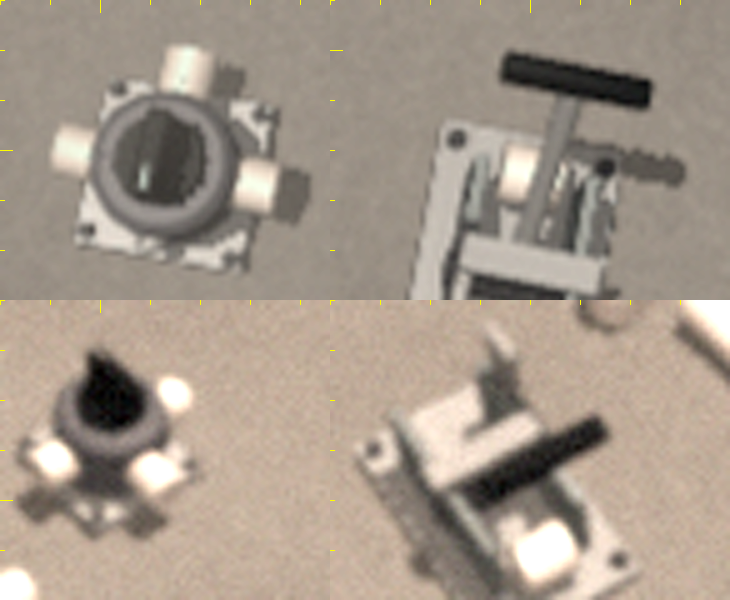

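View pics/c2.png

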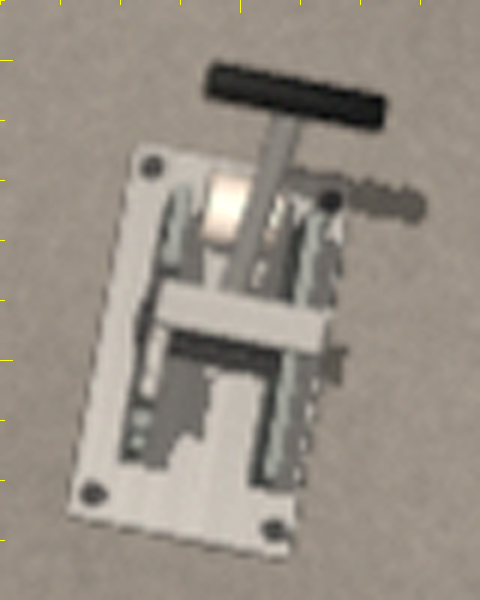

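The selector foot, knob disc, stand foot, catch (closed, tab to the left at +y) and lever grip are all clear. Next I'll fit poses and boost the contrast on the knob.

```bash
cat >> h.py <<'E'
def rigid(L,W):
    L,W=np.array(L,float)[:,:2],np.array(W,float)[:,:2]; l,w=L-L.mean(0),W-W.mean(0)
    a=np.arctan2((l[:,0]*w[:,1]-l[:,1]*w[:,0]).sum(),(l*w).sum()); R=np.array([[np.cos(a),-np.sin(a)],[np.sin(a),np.cos(a)]])
    o=W.mean(0)-R@L.mean(0); return o,a,1e3*np.linalg.norm(L@R.T+o-W,axis=1)
E
python3 - <<'E'
from h import *
d=bot.get_image("top")
def P(l,k,u,v,z): return [onz(d,a/k+u,b/k+v,z) for a,b in l]
S=P([(134,146),(70,515),(290,557),(350,180)],6,310,190,.008); S+=P([(207,80),(385,112)],6,310,190,.18)
L=[(.095,.055),(-.095,.055),(-.095,-.055),(.095,-.055),(.089,.04),(.089,-.04)]
print(rigid(L,S)); print(np.round(S,3).tolist()); print(rigid(L[4:],S[4:]),rigid(L[:4],S[:4]))
V=P([(108,80),(278,103),(240,272),(78,240)],5,180,220,.008)
print(rigid([(.05,.05),(.05,-.05),(-.05,-.05),(-.05,.05)],V),np.round(V,3).tolist())
print(onz(d,212,251.5,.074))
s=cv2.imread("pics/scene0.png")
def c(i,u,v,w,h,k): return cv2.resize(np.clip(((i[v:v+h,u:u+w]/255.)**.6)*400-20,0,255).astype('uint8'),None,fx=k,fy=k,interpolation=cv2.INTER_CUBIC)
cv2.imwrite("pics/c3.png",np.hstack([c(d["frame"],195,232,40,40,10),c(s,283,165,40,40,10)]))
E
```

```text
(array([ 0.49320176, -0.20600014]), np.float64(-0.24059237601443695), array([2.00284784, 0.40685811, 1.14021135, 1.29079048, 0.94185526,
       0.66203288]))
[[0.597, -0.175, 0.008], [0.414, -0.13, 0.008], [0.388, -0.236, 0.008], [0.574, -0.282, 0.008], [0.589, -0.189, 0.18], [0.57, -0.267, 0.18]]
(array([ 0.49302337, -0.20719135]), np.float64(-0.23568657944599739), array([0.17466576, 0.17466576])) (array([ 0.49323945, -0.20561668]), np.float64(-0.23808576595262199), array([1.9703901 , 0.63574253, 0.98063565, 0.99994985]))
(array([0.49329994, 0.1796254 ]), np.float64(-0.22228996556976002), array([2.32725641, 1.94135548, 1.79987736, 1.93328963])) [[0.551, 0.219, 0.008], [0.532, 0.118, 0.008], [0.433, 0.144, 0.008], [0.457, 0.238, 0.008]]
[0.49370498 0.17967022 0.074     ]
```

View pics/c3.png

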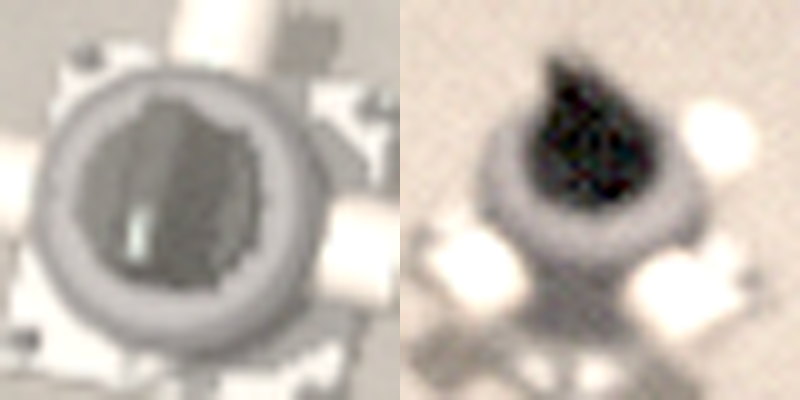

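```bash
python3 - <<'E'
from h import *
from itertools import product
c0=np.array([.4935,.1797]); yaw=-.225
for n,(u0,v0),thr in(("scene",(283,165),28),("top",(195,232),0)):
    d=bot.get_image(n); g=d["frame"].max(2)[v0:v0+40,u0:u0+40].astype(float)
    G=cv2.resize(g,None,fx=8,fy=8,interpolation=cv2.INTER_CUBIC)
    if n=="scene":
        M=G<55; res=[]
        for q,dx,dy in product(np.arange(-.3,.7,.05),np.arange(-.006,.0061,.002),np.arange(-.006,.0061,.002)):
            im=np.zeros(G.shape,np.uint8); a=yaw-q; R=np.array([[np.cos(a),-np.sin(a)],[np.sin(a),np.cos(a)]])
            b=[np.r_[c0+[dx,dy]+R@[x,y],z] for x in(-.025,.025) for y in(-.007,.007) for z in(.074,.108)]
            k=[np.r_[c0+[dx,dy]+.026*np.array([np.cos(t),np.sin(t)]),z] for t in np.arange(0,6.3,.2) for z in(.066,.074)]
            for s in(b,k):
                p=np.array([((proj(d,P)-[u0,v0]+.5)*8) for P in s]).astype(np.int32); cv2.fillConvexPoly(im,cv2.convexHull(p),1)
            I=im>0; res.append(((I&M).sum()/(I|M).sum(),q,dx,dy))
        res.sort(reverse=True); print(np.round(res[:10],3)); print(np.histogram(g,8))
E
```

```text
[[0.619 0.25  0.002 0.   ]
 [0.619 0.2   0.002 0.   ]
 [0.617 0.15  0.002 0.   ]
 [0.616 0.25  0.    0.002]
 [0.616 0.3   0.    0.   ]
 [0.615 0.1   0.002 0.   ]
 [0.615 0.35  0.    0.   ]
 [0.614 0.15  0.002 0.002]
 [0.613 0.25  0.    0.   ]
 [0.613 0.3   0.    0.002]]
(array([115, 105, 242, 258, 715,  63,  46,  56]), array([  0.   ,  28.125,  56.25 ,  84.375, 112.5  , 140.625, 168.75 ,
       196.875, 225.   ]))
```

Knob: centre about (0.495, 0.180), bar yaw about -0.35. Stand: origin (0.493, -0.206), yaw -0.238. Next, a helper that converts world targets into tool-unit moves.

```bash
cat >> h.py <<'E'
from scipy.spatial.transform import Rotation as Ro
def go(*targets):  # targets (x,y,z,toolx_yaw): total units for each leg, turn done first
    o=bot.get_obs(); R=Ro.from_rotvec(o["tcp_rot"]).as_matrix(); p=np.array(o["position"]); a=np.arctan2(R[1,0],R[0,0])
    print("now",p.round(4),"yaw",round(a,3),"F",np.round(o["force"],1),"gap",round(o["finger_gap"],4),"t",round(o["time"],2),"q",np.round(o["qpos"],2))
    for t in targets:
        w=(t[3]-a+np.pi)%(2*np.pi)-np.pi; a+=w; T=np.array([[np.cos(a),np.sin(a),0],[np.sin(a),-np.cos(a),0],[0,0,-1]])
        print("turn",round(-w/.08,2),"shift",(T.T@(np.array(t[:3])-p)/.04).round(2)); p=np.array(t[:3])
def stand(x,y,z,o=(.4932,-.206),a=-.238): return (o[0]+np.cos(a)*x-np.sin(a)*y,o[1]+np.sin(a)*x+np.cos(a)*y,z)
E
python3 -c "
from h import *
go((.495,.180,.2,np.pi-.35),(.495,.180,.079,np.pi-.35))"
```

```text
now [0.2158 0.4785 0.2385] yaw 2.718 F [ 0.1 -0.8 -1.1] gap 0.0882 t 0.25 q [ 0.92  0.31  1.5   0.    1.33 -0.22]
turn -0.92 shift [-9.11 -4.62  0.96]
turn -0.0 shift [0.   0.   3.03]
```

Request:
play_rows --commands '[{"x": 0,"y": 0,"z": 0.1,"turn": -0.92,"fingers": 1},{"x": -0.8,"y": -0.4,"z": 0,"turn": 0,"fingers": 1},{"x": -0.8,"y": -0.4,"z": 0,"turn": 0,"fingers": 1},{"x": -0.8,"y": -0.4,"z": 0,"turn": 0,"fingers": 1},{"x": -0.8,"y": -0.4,"z": 0,"turn": 0,"fingers": 1},{"x": -0.8,"y": -0.4,"z": 0,"turn": 0,"fingers": 1},{"x": -0.8,"y": -0.4,"z": 0,"turn": 0,"fingers": 1},{"x": -0.8,"y": -0.4,"z": 0,"turn": 0,"fingers": 1}]'

```text
time: 0.92
position: [0.3888, 0.295, 0.2348]
tcp_rot: [0.547, 3.094, 0.0]
force: [-0.5, 0.9, -0.2]
finger_gap: 0.0878
grip_force: 0.0
```

Request:
play_rows --commands '[{"x": -0.8,"y": -0.4,"z": 0,"turn": 0,"fingers": 1},{"x": -0.8,"y": -0.4,"z": 0.2,"turn": 0,"fingers": 1},{"x": -0.8,"y": -0.4,"z": 0.3,"turn": 0,"fingers": 1},{"x": -0.8,"y": -0.4,"z": 0.3,"turn": 0,"fingers": 1},{"x": 0,"y": 0,"z": 0,"turn": 0,"fingers": 1},{"x": 0,"y": 0,"z": 0,"turn": 0,"fingers": 1}]'

```text
time: 1.42
position: [0.4866, 0.1914, 0.2019]
tcp_rot: [-0.551, -3.091, 0.001]
force: [-0.5, 0.3, -0.2]
finger_gap: 0.0877
grip_force: 0.0
```

```bash
python3 -c "
from h import *
go((.495,.180,.2,np.pi-.35),(.495,.180,.079,np.pi-.35))"
```

```text
now [0.4866 0.1914 0.2019] yaw 2.789 F [-0.5  0.3 -0.2] gap 0.0877 t 1.42 q [ 0.15  0.34  1.56  0.    1.24 -1.07]
turn -0.04 shift [-0.3  -0.19  0.05]
turn -0.0 shift [0.   0.   3.03]
```

Request:
play_rows --commands '[{"x": -0.3,"y": -0.19,"z": 0.5,"turn": -0.04,"fingers": 1},{"x": 0,"y": 0,"z": 0.8,"turn": 0,"fingers": 1},{"x": 0,"y": 0,"z": 0.8,"turn": 0,"fingers": 1},{"x": 0,"y": 0,"z": 0.6,"turn": 0,"fingers": 0.2},{"x": 0,"y": 0,"z": 0.38,"turn": 0,"fingers": 0},{"x": 0,"y": 0,"z": 0,"turn": 0,"fingers": -0.3},{"x": 0,"y": 0,"z": 0,"turn": 0,"fingers": -0.3},{"x": 0,"y": 0,"z": 0,"turn": 0,"fingers": -0.3}]'

```text
time: 2.08
position: [0.4953, 0.1819, 0.081]
tcp_rot: [0.541, 3.093, 0.001]
force: [0.3, 0.1, 0.3]
finger_gap: 0.0571
grip_force: 0.0
```

```bash
python3 - <<'E'
from h import *
go((.495,.180,.079,np.pi-.35))
a=snap("top","pics/a.png")["frame"][220:280,170:250]; b=snap("scene","pics/b.png")["frame"][140:200,265:345]
cv2.imwrite("pics/k1.png",np.hstack([cv2.resize(np.clip(i*1.8,0,255).astype('uint8'),None,fx=5,fy=5,interpolation=cv2.INTER_CUBIC) for i in(a,b)]))
E
```

```text
now [0.4953 0.1819 0.081 ] yaw 2.796 F [0.3 0.1 0.3] gap 0.0571 t 2.08 q [ 0.13  0.5   1.68  0.    0.96 -1.09]
turn 0.05 shift [-0.01 -0.05  0.05]
```

View pics/k1.png

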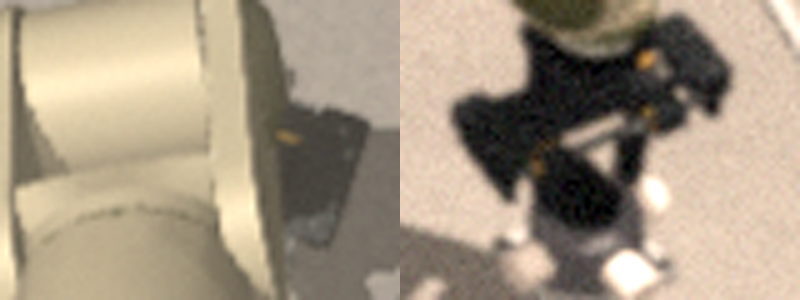

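The fingers straddle the knob (around (590,190) in the right half). Closing on the bar.

Request:
play_rows --commands '[{"x": 0,"y": 0,"z": 0,"turn": 0,"fingers": -0.6},{"x": 0,"y": 0,"z": 0,"turn": 0,"fingers": -1},{"x": 0,"y": 0,"z": 0,"turn": 0,"fingers": -1},{"x": 0,"y": 0,"z": 0,"turn": 0,"fingers": -1},{"x": 0,"y": 0,"z": 0,"turn": 0,"fingers": -1},{"x": 0,"y": 0,"z": 0,"turn": 0,"fingers": -1},{"x": 0,"y": 0,"z": 0,"turn": 0,"fingers": -1},{"x": 0,"y": 0,"z": 0,"turn": 0,"fingers": -1}]' --grip_force 30

```text
time: 2.85
position: [0.4957, 0.1818, 0.0797]
tcp_rot: [0.542, 3.092, 0.003]
force: [4.2, 3.5, -2.3]
finger_gap: 0.0135
grip_force: 30.0
```

Request:
play_rows --commands '[{"x": 0,"y": 0,"z": 0,"turn": 0.7,"fingers": -1},{"x": 0,"y": 0,"z": 0,"turn": 0.7,"fingers": -1},{"x": 0,"y": 0,"z": 0,"turn": 0.7,"fingers": -1},{"x": 0,"y": 0,"z": 0,"turn": 0.7,"fingers": -1},{"x": 0,"y": 0,"z": 0,"turn": 0.7,"fingers": -1},{"x": 0,"y": 0,"z": 0,"turn": 0.7,"fingers": -1},{"x": 0,"y": 0,"z": 0,"turn": 0.7,"fingers": -1},{"x": 0,"y": 0,"z": 0,"turn": 0.7,"fingers": -1}]'

```text
time: 3.52
position: [0.4956, 0.1817, 0.0798]
tcp_rot: [1.219, 2.894, 0.003]
force: [3.0, 3.2, -2.0]
finger_gap: 0.0134
grip_force: 30.0
```

```bash
python3 -c "
from h import *
go((.495,.180,.079,np.pi-.35)); print(bot.get_obs()['torque'],bot.get_obs()['grip_force'])"
```

```text
now [0.4956 0.1817 0.0798] yaw 2.344 F [ 3.   3.2 -2. ] gap 0.0134 t 3.52 q [ 0.13  0.5   1.68  0.    0.96 -0.64]
turn -5.59 shift [-0.   -0.05  0.02]
[ 0.46883464 -0.49540946  0.09164402] 29.997461400926113
```

Request:
play_rows --commands '[{"x": 0,"y": 0,"z": 0,"turn": 0.7,"fingers": -1},{"x": 0,"y": 0,"z": 0,"turn": 0.7,"fingers": -1},{"x": 0,"y": 0,"z": 0,"turn": 0.7,"fingers": -1},{"x": 0,"y": 0,"z": 0,"turn": 0.7,"fingers": -1},{"x": 0,"y": 0,"z": 0,"turn": 0.7,"fingers": -1},{"x": 0,"y": 0,"z": 0,"turn": 0.7,"fingers": -1},{"x": 0,"y": 0,"z": 0,"turn": 0.7,"fingers": -1},{"x": 0,"y": 0,"z": 0,"turn": 0.7,"fingers": -1}]'

```text
time: 4.18
position: [0.4954, 0.1816, 0.0797]
tcp_rot: [1.833, 2.55, 0.003]
force: [2.8, 3.7, -0.8]
finger_gap: 0.0136
grip_force: 30.0
```

```bash
python3 -c "
from h import *
a=-.238
go((.495,.180,.079,np.pi-.35)); print(bot.get_obs()['torque'],bot.get_obs()['grip_force'])"
```

```text
now [0.4954 0.1816 0.0797] yaw 1.895 F [ 2.8  3.7 -0.8] gap 0.0136 t 4.18 q [ 0.13  0.5   1.68  0.    0.96 -0.2 ]
turn -11.2 shift [-0.   -0.04  0.02]
[ 0.47140613 -0.31282368 -0.01413199] 29.99742987100035
```

Request:
play_rows --commands '[{"x": 0,"y": 0,"z": 0,"turn": 0,"fingers": -0.2},{"x": 0,"y": 0,"z": 0,"turn": 0,"fingers": -0.2},{"x": 0,"y": 0,"z": 0,"turn": 0,"fingers": -0.2},{"x": 0,"y": 0,"z": -0.6,"turn": 0,"fingers": -0.2},{"x": 0,"y": 0,"z": -0.8,"turn": 0,"fingers": -0.2},{"x": 0,"y": 0,"z": -0.8,"turn": 0,"fingers": -0.2},{"x": 0,"y": 0,"z": -0.8,"turn": 0,"fingers": -1},{"x": 0,"y": 0,"z": -0.7,"turn": 0,"fingers": -1}]'

```text
time: 4.85
position: [0.4947, 0.1811, 0.2297]
tcp_rot: [1.827, 2.555, 0.001]
force: [-0.2, -0.0, 0.6]
finger_gap: 0.024
grip_force: 0.0
```

```bash
python3 -c "
from h import *
for y in(-.238,np.pi-.238): go((*stand(-.044,.0,.22),y),(*stand(-.044,.0,.115),y),(*stand(-.044,.08,.1),y))"
```

```text
now [0.4947 0.1811 0.2297] yaw 1.9 F [-0.2 -0.   0.6] gap 0.024 t 4.85 q [ 0.13  0.32  1.51 -0.    1.31 -0.2 ]
turn 26.72 shift [1.15 9.41 0.24]
turn -0.0 shift [0.   0.   2.62]
turn -0.0 shift [-0.   -2.    0.38]
now [0.4947 0.1811 0.2297] yaw 1.9 F [-0.2 -0.   0.6] gap 0.024 t 4.85 q [ 0.13  0.32  1.51 -0.    1.31 -0.2 ]
turn -12.55 shift [-1.15 -9.41  0.24]
turn -0.0 shift [0.   0.   2.62]
turn -0.0 shift [0.   2.   0.38]
```

Request:
play_rows --commands '[{"x": 0,"y": 0,"z": 0,"turn": -1,"fingers": -1},{"x": 0,"y": 0,"z": 0,"turn": -1,"fingers": -1},{"x": 0,"y": 0,"z": 0,"turn": -1,"fingers": -1},{"x": 0,"y": 0,"z": 0,"turn": -1,"fingers": -1},{"x": 0,"y": 0,"z": 0,"turn": -1,"fingers": -1},{"x": 0,"y": 0,"z": 0,"turn": -1,"fingers": -1},{"x": 0,"y": 0,"z": 0,"turn": -1,"fingers": -1}]'

```text
time: 5.43
position: [0.4947, 0.1811, 0.2274]
tcp_rot: [-1.044, -2.963, 0.001]
force: [0.5, -0.3, 0.6]
finger_gap: 0.0006
grip_force: 0.0
```

Request:
play_rows --commands '[{"x": 0,"y": 0,"z": 0,"turn": -1,"fingers": -1},{"x": 0,"y": 0,"z": 0,"turn": -1,"fingers": -1},{"x": 0,"y": 0,"z": 0,"turn": -1,"fingers": -1},{"x": 0,"y": 0,"z": 0,"turn": -1,"fingers": -1},{"x": 0,"y": 0,"z": 0,"turn": -1,"fingers": -1},{"x": 0,"y": 0,"z": 0,"turn": -0.55,"fingers": -1},{"x": -0.1,"y": -0.8,"z": 0,"turn": 0,"fingers": -1},{"x": -0.1,"y": -0.8,"z": 0,"turn": 0,"fingers": -1}]'

```text
time: 6.1
position: [0.487, 0.1171, 0.2272]
tcp_rot: [-0.368, -3.119, 0.0]
force: [-1.4, -1.0, 0.2]
finger_gap: 0.0001
grip_force: 0.0
```

Request:
play_rows --commands '[{"x": -0.1,"y": -0.8,"z": 0,"turn": 0,"fingers": -1},{"x": -0.1,"y": -0.8,"z": 0,"turn": 0,"fingers": -1},{"x": -0.1,"y": -0.8,"z": 0,"turn": 0,"fingers": -1},{"x": -0.1,"y": -0.8,"z": 0,"turn": 0,"fingers": -1},{"x": -0.1,"y": -0.8,"z": 0,"turn": 0,"fingers": -1},{"x": -0.1,"y": -0.8,"z": 0,"turn": 0,"fingers": -1},{"x": -0.1,"y": -0.8,"z": 0,"turn": 0,"fingers": -1},{"x": -0.1,"y": -0.8,"z": 0,"turn": 0,"fingers": -1}]'

```text
time: 6.77
position: [0.4573, -0.1407, 0.2276]
tcp_rot: [-0.373, -3.119, 0.0]
force: [-0.4, 0.1, -0.2]
finger_gap: 0.0005
grip_force: 0.0
```

Request:
play_rows --commands '[{"x": -0.1,"y": -0.8,"z": 0,"turn": 0,"fingers": -1},{"x": 0,"y": -0.6,"z": 0.2,"turn": 0,"fingers": -1},{"x": 0,"y": 0,"z": 0,"turn": 0,"fingers": -1},{"x": 0,"y": 0,"z": 0,"turn": 0,"fingers": -1}]'

```text
time: 7.1
position: [0.4481, -0.1949, 0.2191]
tcp_rot: [-0.376, -3.118, -0.001]
force: [0.6, 0.4, -0.1]
finger_gap: 0.0002
grip_force: 0.0
```

```bash
python3 - <<'E'
from h import *
y=np.pi-.238
go((*stand(-.044,.0,.22),y),(*stand(-.044,.0,.115),y),(*stand(-.044,.08,.1),y))
a=snap("top","pics/a2.png")["frame"]
a=a[222:282,180:240]; b=snap("scene","pics/b2.png")["frame"]
i=np.hstack([cv2.resize(a,(480,480),interpolation=cv2.INTER_CUBIC),cv2.resize(b[200:290,190:250],(320,480),interpolation=cv2.INTER_CUBIC)])
cv2.imwrite("pics/k2.png",np.clip(((i/255.)**.6)*380-20,0,255))
E
```

```text
now [ 0.4481 -0.1949  0.2191] yaw 2.901 F [ 0.6  0.4 -0.1] gap 0.0002 t 7.1 q [-0.65  0.25  1.63  0.    1.26 -1.98]
turn -0.03 shift [-0.06 -0.   -0.02]
turn -0.0 shift [0.   0.   2.62]
turn -0.0 shift [0.   2.   0.38][ WARN:0@1.359] global loadsave.cpp:1063 imwrite_ Unsupported depth image for selected encoder is fallbacked to CV_8U.
```

View pics/k2.png

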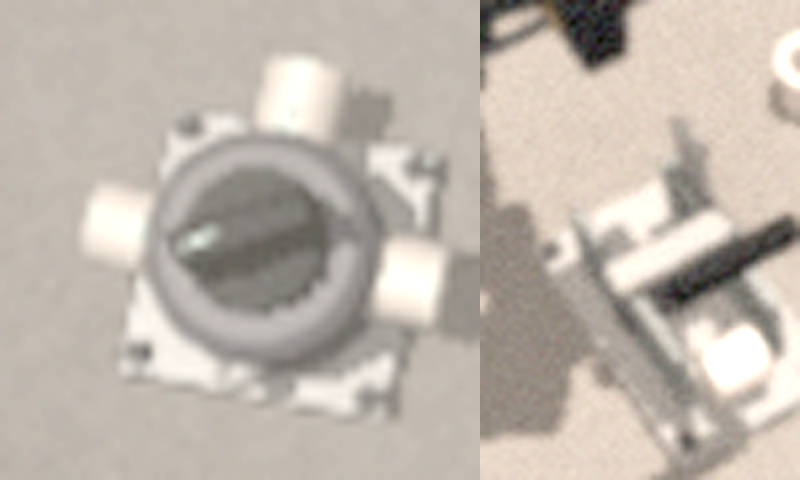

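The knob bar lies across, from (180,245) to (335,215), so q is about 1.05-1.15 and it has clicked. The catch is still closed with its tab up, and the gripper is poised by the stand. Now the catch.

Request:
play_rows --commands '[{"x": -0.06,"y": 0,"z": 0.6,"turn": 0,"fingers": -1},{"x": 0,"y": 0,"z": 0.7,"turn": 0,"fingers": -1},{"x": 0,"y": 0,"z": 0.7,"turn": 0,"fingers": -1},{"x": 0,"y": 0,"z": 0.6,"turn": 0,"fingers": -1},{"x": 0,"y": 0.2,"z": 0,"turn": 0,"fingers": -1},{"x": 0,"y": 0.2,"z": 0,"turn": 0,"fingers": -1},{"x": 0,"y": 0.2,"z": 0,"turn": 0,"fingers": -1},{"x": 0,"y": 0.2,"z": 0,"turn": 0,"fingers": -1}]'

```text
time: 7.87
position: [0.4595, -0.1631, 0.1172]
tcp_rot: [0.373, 3.117, -0.002]
force: [0.4, -1.5, 0.2]
finger_gap: 0.0001
grip_force: 0.3
```

Request:
play_rows --commands '[{"x": 0,"y": 0.2,"z": 0,"turn": 0,"fingers": -1},{"x": 0,"y": 0.2,"z": 0,"turn": 0,"fingers": -1},{"x": 0,"y": 0.2,"z": 0.05,"turn": 0,"fingers": -1},{"x": 0,"y": 0.2,"z": 0.05,"turn": 0,"fingers": -1},{"x": 0,"y": 0.2,"z": 0.1,"turn": 0,"fingers": -1},{"x": 0,"y": 0.2,"z": 0.1,"turn": 0,"fingers": -1},{"x": 0,"y": 0.2,"z": 0.1,"turn": 0,"fingers": -1},{"x": 0,"y": 0.2,"z": 0,"turn": 0,"fingers": -1}]'

```text
time: 8.53
position: [0.4733, -0.1008, 0.0985]
tcp_rot: [-0.374, -3.118, -0.001]
force: [-0.5, 0.4, 0.1]
finger_gap: -0.0
grip_force: 0.0
```

Request:
play_rows --commands '[{"x": 0,"y": 0.25,"z": 0,"turn": 0,"fingers": -1},{"x": 0,"y": 0.25,"z": 0,"turn": 0,"fingers": -1},{"x": 0,"y": 0,"z": 0,"turn": 0,"fingers": -1},{"x": 0,"y": 0,"z": 0,"turn": 0,"fingers": -1},{"x": 0,"y": 0,"z": 0,"turn": 0,"fingers": -1}]'

```text
time: 8.95
position: [0.4785, -0.0825, 0.0996]
tcp_rot: [0.374, 3.119, -0.0]
force: [-0.2, -0.2, 0.2]
finger_gap: 0.0005
grip_force: 0.0
```

```bash
python3 - <<'E'
from h import *
y=np.pi-.238
go((*stand(-.044,.08,.1),y))
b=snap("scene","pics/b3.png")["frame"]
i=cv2.resize(b[185:285,180:290],(660,600),interpolation=cv2.INTER_CUBIC)
cv2.imwrite("pics/k3.png",np.clip(((i/255.)**.6)*380-20,0,255).astype('uint8'))
E
```

```text
now [ 0.4785 -0.0825  0.0996] yaw 2.903 F [-0.2 -0.2  0.2] gap 0.0005 t 8.95 q [-0.41  0.39  1.79 -0.    0.96 -1.74]
turn -0.01 shift [ 0.01 -0.91 -0.01]
```

View pics/k3.png

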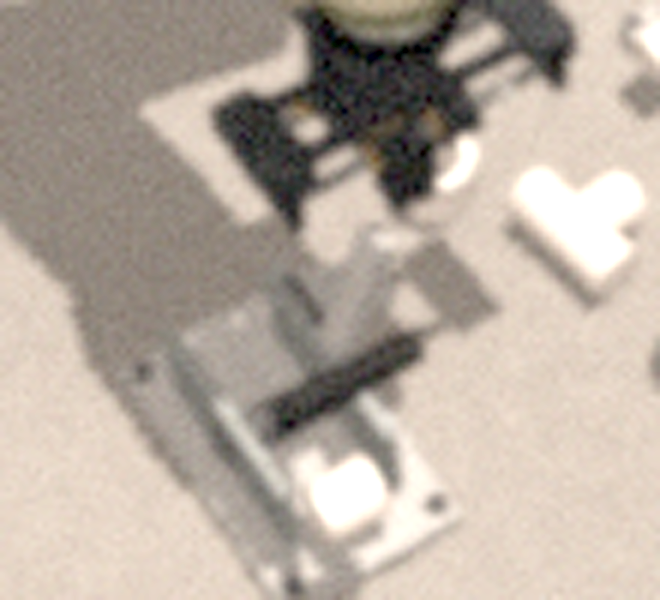

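The catch bar now stands up and outward, around (390,240), with the tab released. I'll check its angle by projection and plan the lever.

```bash
python3 - <<'E'
from h import *
d=bot.get_image("scene")
for q in(1.2,1.6,2.0): print(q,((proj(d,stand(.004,.036-.078*np.cos(q),.081+.078*np.sin(q)))-[180,185])*6).round(), ((proj(d,stand(.004,.036,.081))-[180,185])*6).round())
y=np.pi/2-.238
go((*stand(-.044,.05,.26),y),(*stand(.089,-.022,.26),y),(*stand(.089,-.022,.162),y))
E
```

```text
1.2 [270. 285.] [328. 339.]
1.6 [320. 251.] [328. 339.]
2.0 [371. 231.] [328. 339.]
now [ 0.4783 -0.0827  0.0996] yaw 2.902 F [-0.4 -0.6  0.1] gap 0.0006 t 9.05 q [-0.41  0.39  1.79 -0.    0.96 -1.74]
turn 19.62 shift [-1.66 -0.01 -4.01]
turn -0.0 shift [-1.8   3.33  0.  ]
turn -0.0 shift [0.   0.   2.45]
```

The catch tip matches 2.0 rad, so it is fully over. Raise, turn and go above the lever grip.

Request:
play_rows --commands '[{"x": 0,"y": 0,"z": -1,"turn": 0,"fingers": -1},{"x": 0,"y": 0,"z": -1,"turn": 0,"fingers": -1},{"x": 0,"y": 0,"z": -1,"turn": 1,"fingers": -1},{"x": 0,"y": 0,"z": -1,"turn": 1,"fingers": -1},{"x": 0,"y": 0,"z": 0,"turn": 1,"fingers": -1},{"x": 0,"y": 0,"z": 0,"turn": 1,"fingers": -1},{"x": 0,"y": 0,"z": 0,"turn": 1,"fingers": -1},{"x": 0,"y": 0,"z": 0,"turn": 1,"fingers": -1}]'

```text
time: 9.72
position: [0.4783, -0.0828, 0.2597]
tcp_rot: [1.112, 2.938, -0.0]
force: [-0.2, -0.8, -0.0]
finger_gap: 0.0006
grip_force: 0.0
```

Request:
play_rows --commands '[{"x": 0,"y": 0,"z": 0,"turn": 1,"fingers": 1},{"x": 0,"y": 0,"z": 0,"turn": 1,"fingers": 1},{"x": 0,"y": 0,"z": 0,"turn": 1,"fingers": 1},{"x": 0,"y": 0,"z": 0,"turn": 1,"fingers": 1},{"x": 0,"y": 0,"z": 0,"turn": 1,"fingers": 1},{"x": 0,"y": 0,"z": 0,"turn": 1,"fingers": 1},{"x": 0,"y": 0,"z": 0,"turn": 1,"fingers": 1}]'

```text
time: 10.3
position: [0.4782, -0.0827, 0.2595]
tcp_rot: [-1.881, -2.516, 0.0]
force: [-0.2, -0.3, 0.0]
finger_gap: 0.045
grip_force: 0.0
```

Request:
play_rows --commands '[{"x": 0,"y": 0,"z": 0,"turn": 1,"fingers": 1},{"x": 0,"y": 0,"z": 0,"turn": 1,"fingers": 1},{"x": 0,"y": 0,"z": 0,"turn": 1,"fingers": 1},{"x": 0,"y": 0,"z": 0,"turn": 1,"fingers": 1},{"x": 0,"y": 0,"z": 0,"turn": 1,"fingers": 1},{"x": 0,"y": 0,"z": 0,"turn": 1,"fingers": 1},{"x": 0,"y": 0,"z": 0,"turn": 0.62,"fingers": 1}]'

```text
time: 10.88
position: [0.4782, -0.0828, 0.2595]
tcp_rot: [2.474, 1.936, -0.0]
force: [0.0, 0.7, 0.0]
finger_gap: 0.0882
grip_force: 0.0
```

Request:
play_rows --commands '[{"x": -0.7,"y": 0.66,"z": 0,"turn": 0,"fingers": 1},{"x": -0.7,"y": 0.66,"z": 0,"turn": 0,"fingers": 1},{"x": -0.7,"y": 0.66,"z": 0,"turn": 0,"fingers": 1},{"x": -0.7,"y": 0.66,"z": 0,"turn": 0,"fingers": 1},{"x": -0.66,"y": 0.68,"z": 0,"turn": 0,"fingers": 1},{"x": 0,"y": 0,"z": 0,"turn": 0,"fingers": 1},{"x": 0,"y": 0,"z": 0,"turn": 0,"fingers": 1}]'

```text
time: 11.47
position: [0.5747, -0.2498, 0.258]
tcp_rot: [-2.47, -1.938, 0.001]
force: [-0.2, -0.0, -1.0]
finger_gap: 0.0882
grip_force: 0.0
```

```bash
python3 - <<'E'
from h import *
y=np.pi/2-.238
go((*stand(.089,-.022,.26),y),(*stand(.089,-.022,.162),y))
E
```

```text
now [ 0.5747 -0.2498  0.258 ] yaw 1.331 F [-0.2 -0.  -1. ] gap 0.0882 t 11.47 q [-0.6   0.53  1.12  0.    1.49 -0.36]
turn -0.03 shift [ 0.03 -0.01 -0.05]
turn -0.0 shift [0.   0.   2.45]
```

Request:
play_rows --commands '[{"x": 0,"y": 0,"z": 0.6,"turn": 0,"fingers": 1},{"x": 0,"y": 0,"z": 0.7,"turn": 0,"fingers": 1},{"x": 0,"y": 0,"z": 0.7,"turn": 0,"fingers": 1},{"x": 0,"y": 0,"z": 0.4,"turn": 0,"fingers": 0.3},{"x": 0,"y": 0,"z": 0,"turn": 0,"fingers": -0.3},{"x": 0,"y": 0,"z": 0,"turn": 0,"fingers": -1},{"x": 0,"y": 0,"z": 0,"turn": 0,"fingers": -1},{"x": 0,"y": 0,"z": 0,"turn": 0,"fingers": -1}]' --grip_force 15

```text
time: 12.13
position: [0.5753, -0.2483, 0.1655]
tcp_rot: [2.467, 1.941, 0.002]
force: [-0.3, 0.3, 0.9]
finger_gap: 0.057
grip_force: 0.0
```

Request:
play_rows --commands '[{"x": 0,"y": 0,"z": 0,"turn": 0,"fingers": -1},{"x": 0,"y": 0,"z": 0,"turn": 0,"fingers": -1},{"x": 0,"y": 0,"z": 0,"turn": 0,"fingers": -1},{"x": 0,"y": 0,"z": 0,"turn": 0,"fingers": -1}]'

```text
time: 12.47
position: [0.5748, -0.2482, 0.1637]
tcp_rot: [2.469, 1.942, 0.0]
force: [0.0, -0.0, -0.1]
finger_gap: 0.0299
grip_force: 0.0
```

```bash
python3 - <<'E'
from h import *
y=np.pi/2-.238
T=[(*stand(.170*np.sin(a),-.022,.035+.170*np.cos(a)-.0187),y) for a in (.55,.45,.35,.25,.15,.05,-.05,-.15,-.25,-.35,-.37)]
go(*T)
E
```

```text
now [ 0.5748 -0.2482  0.1637] yaw 1.333 F [ 0.  -0.  -0.1] gap 0.0299 t 12.47 q [-0.59  0.6   1.27 -0.    1.28 -0.36]
turn 0.0 shift [-0.01 -0.01  0.06]
turn -0.0 shift [ 0.   -0.37 -0.2 ]
turn -0.0 shift [ 0.   -0.39 -0.17]
turn -0.0 shift [-0.   -0.41 -0.13]
turn -0.0 shift [ 0.   -0.42 -0.08]
turn -0.0 shift [ 0.   -0.42 -0.04]
turn -0.0 shift [ 0.   -0.42  0.  ]
turn -0.0 shift [ 0.   -0.42  0.04]
turn -0.0 shift [ 0.   -0.42  0.08]
turn -0.0 shift [-0.   -0.41  0.13]
turn -0.0 shift [ 0.   -0.08  0.03]
```

Request:
play_rows --commands '[{"x": 0,"y": 0,"z": 0.03,"turn": 0,"fingers": -1},{"x": 0,"y": 0,"z": 0,"turn": 0,"fingers": -1},{"x": 0,"y": 0,"z": 0,"turn": 0,"fingers": -1},{"x": 0,"y": 0,"z": 0,"turn": 0,"fingers": -1},{"x": 0,"y": 0,"z": 0,"turn": 0,"fingers": -1}]'

```text
time: 12.88
position: [0.5752, -0.2483, 0.1623]
tcp_rot: [2.469, 1.942, 0.001]
force: [5.2, -0.6, 0.1]
finger_gap: 0.017
grip_force: 15.0
```

Request:
play_rows --commands '[{"x": 0,"y": -0.37,"z": -0.2,"turn": 0,"fingers": -1},{"x": 0,"y": -0.39,"z": -0.17,"turn": 0,"fingers": -1},{"x": 0,"y": 0,"z": 0,"turn": 0,"fingers": -1},{"x": 0,"y": 0,"z": 0,"turn": 0,"fingers": -1}]'

```text
time: 13.22
position: [0.5459, -0.2408, 0.1778]
tcp_rot: [2.469, 1.941, 0.002]
force: [7.0, 0.8, 1.4]
finger_gap: 0.0174
grip_force: 15.0
```

Request:
play_rows --commands '[{"x": 0,"y": -0.41,"z": -0.13,"turn": 0,"fingers": -1},{"x": 0,"y": -0.42,"z": -0.08,"turn": 0,"fingers": -1},{"x": 0,"y": -0.42,"z": -0.04,"turn": 0,"fingers": -1},{"x": 0,"y": -0.42,"z": 0,"turn": 0,"fingers": -1},{"x": 0,"y": -0.42,"z": 0.04,"turn": 0,"fingers": -1},{"x": 0,"y": -0.42,"z": 0.08,"turn": 0,"fingers": -1},{"x": 0,"y": 0,"z": 0,"turn": 0,"fingers": -1},{"x": 0,"y": 0,"z": 0,"turn": 0,"fingers": -1}]' --grip_force 25

```text
time: 13.88
position: [0.4489, -0.2172, 0.1834]
tcp_rot: [2.468, 1.94, 0.004]
force: [8.4, 3.9, 6.5]
finger_gap: 0.0168
grip_force: 25.1
```

Request:
play_rows --commands '[{"x": 0,"y": -0.2,"z": 0.06,"turn": 0,"fingers": -1},{"x": 0,"y": -0.21,"z": 0.07,"turn": 0,"fingers": -1},{"x": 0,"y": 0,"z": 0,"turn": 0,"fingers": -1},{"x": 0,"y": 0,"z": 0,"turn": 0,"fingers": -1},{"x": 0,"y": 0,"z": 0,"turn": 0,"fingers": -1}]'

```text
time: 14.3
position: [0.4335, -0.2134, 0.178]
tcp_rot: [2.468, 1.94, 0.005]
force: [9.7, 5.0, 5.9]
finger_gap: 0.0168
grip_force: 25.0
```

```bash
python3 - <<'E'
from h import *
y=np.pi/2-.238
go((*stand(-.058,-.022,.195-.0187),y))
E
```

```text
now [ 0.4335 -0.2134  0.178 ] yaw 1.333 F [9.7 5.  5.9] gap 0.0168 t 14.3 q [-0.7   0.28  1.71  0.    1.15 -0.46]
turn -0.0 shift [-0.02 -0.04  0.04]
```

Nearly there; press on gently until the stop shows in the force.

Request:
play_rows --commands '[{"x": 0,"y": -0.05,"z": 0.02,"turn": 0,"fingers": -1},{"x": 0,"y": 0,"z": 0,"turn": 0,"fingers": -1},{"x": 0,"y": 0,"z": 0,"turn": 0,"fingers": -1}]'

```text
time: 14.55
position: [0.4327, -0.2133, 0.1777]
tcp_rot: [2.465, 1.938, 0.008]
force: [14.8, 5.9, 5.9]
finger_gap: 0.0166
grip_force: 25.0
```

Request:
play_rows --commands '[{"x": 0,"y": -0.05,"z": 0.02,"turn": 0,"fingers": -1},{"x": 0,"y": 0,"z": 0,"turn": 0,"fingers": -1},{"x": 0,"y": 0,"z": 0,"turn": 0,"fingers": -1}]'

```text
time: 14.8
position: [0.4326, -0.2133, 0.1777]
tcp_rot: [2.462, 1.935, 0.012]
force: [25.2, 4.6, 5.5]
finger_gap: 0.0172
grip_force: 25.0
```

Request:
play_rows --commands '[{"x": 0,"y": -0.05,"z": 0.02,"turn": 0,"fingers": -1},{"x": 0,"y": 0,"z": 0,"turn": 0,"fingers": -1},{"x": 0,"y": 0,"z": 0,"turn": 0,"fingers": -1}]'

```text
time: 15.05
position: [0.4325, -0.2134, 0.1777]
tcp_rot: [2.458, 1.932, 0.017]
force: [35.8, 4.1, 4.8]
finger_gap: 0.0169
grip_force: 25.0
```

The stop is reached: force rises with no motion. I'll ease the push a little and take a last look.

Request:
play_rows --commands '[{"x": 0,"y": 0.06,"z": -0.02,"turn": 0,"fingers": -1},{"x": 0,"y": 0,"z": 0,"turn": 0,"fingers": -1},{"x": 0,"y": 0,"z": 0,"turn": 0,"fingers": -1},{"x": 0,"y": 0,"z": 0,"turn": 0,"fingers": -1}]'

```text
time: 15.38
position: [0.4326, -0.2134, 0.1777]
tcp_rot: [2.462, 1.936, 0.011]
force: [23.4, 4.3, 6.7]
finger_gap: 0.017
grip_force: 25.0
```

```bash
python3 - <<'E'
from h import *
b=snap("scene","pics/b4.png")["frame"][130:310,190:430]
cv2.imwrite("pics/k4.png",cv2.resize(np.clip(((b/255.)**.6)*380-20,0,255).astype('uint8'),(800,600),interpolation=cv2.INTER_CUBIC))
E
```

```text
(no output)
```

View pics/k4.png

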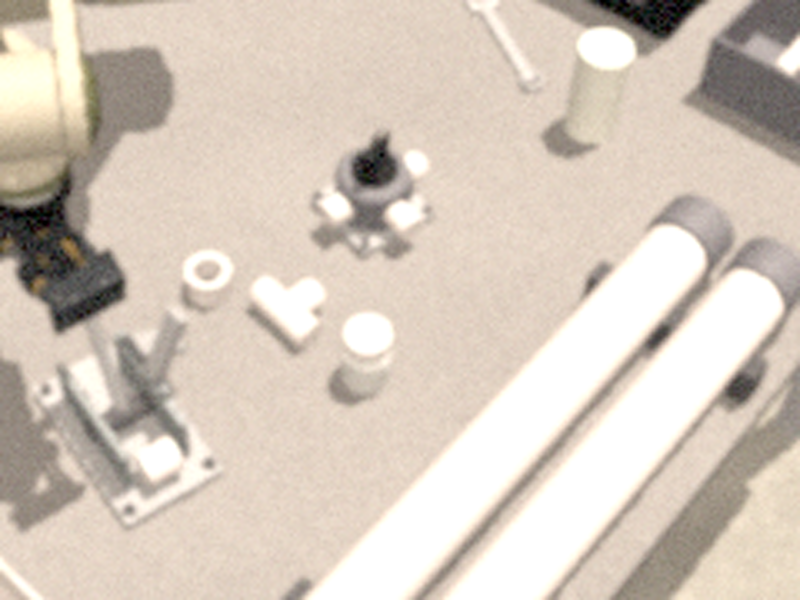

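The lever is forward in the fingers at about (100,310), the catch is over at (170,340), the knob is turned, and the bystanders are undisturbed. Handing in.

```bash
python3 -c "
from bench import bot
print(bot.hand_in())"
```

```text
the job is handed in; nothing more can be done
None
```

The job is handed in at about 15.5 s: knob clicked past its detent, catch fully over, and the lever held gripped against its front stop, with the bystanders I could see in the last picture where they were (the tub and carton were out of its frame).

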